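Put three mixed-up reagent bottles back into their own stands

TASK

The three reagent bottles have been put back into the wrong round stands. Move each one to the stand made for it: the largest bottle into the recess of the largest stand, the middle bottle into the middle stand, the smallest bottle into the smallest stand, all upright and seated flat on the recess floor; the empty cork mat may serve as a free spot on the way. Set the bottles down rather than dropping them, never tip one over, and leave the beaker, the timer and the funnel where they are.

Things in the scene. Friction and masses are not known exactly. Their poses are not given: they have to be found in the camera images.
- bottle_large: Loose amber-brown glass bottle with black screw cap and pale label, the largest of the three bottles: body 72 mm diameter, 165 mm high, cap 37 mm diameter over the top 22 mm; mass about 500 g (x 0.7 to 1.4). Origin: centre of its underside; z is its own axis, up. At the start it stands on the rim of the smallest stand (underside 14 mm above the worktop).
- bottle_medium: Loose clear glass bottle with blue screw cap, the middle one of the three bottles: body 54 mm diameter, 104 mm high, cap 43 mm diameter over the top 21 mm; mass about 130 g (x 0.7 to 1.4). Origin: centre of its underside; z is its own axis, up. At the start it stands in the recess of the largest stand.
- bottle_small: Loose small brown bottle with tall red screw cap, the smallest of the three bottles: body 40 mm diameter, 92 mm high, cap 33 mm diameter over the top 26 mm; mass about 90 g (x 0.7 to 1.4). Origin: centre of its underside; z is its own axis, up. At the start it stands in the recess of the middle stand.
- stand_large: Fixed round grey plastic stand, the largest of the three, 124 mm outside diameter, 14 mm high, with a round recess 92 mm across and 9 mm deep in its top (recess floor 5 mm above the worktop). Origin: centre of its underside, on the worktop; z up. For the largest bottle.
- stand_medium: Fixed round grey plastic stand, the middle one of the three, 109 mm outside diameter, 14 mm high, with a round recess 73 mm across and 9 mm deep in its top (recess floor 5 mm above the worktop). Origin: centre of its underside, on the worktop; z up. For the middle bottle.
- stand_small: Fixed round grey plastic stand, the smallest of the three, 92 mm outside diameter, 14 mm high, with a round recess 58 mm across and 9 mm deep in its top (recess floor 5 mm above the worktop). Origin: centre of its underside, on the worktop; z up. For the smallest bottle; its recess is covered by the largest bottle at the start.
- cork_mat: Fixed flat square cork mat, 110 x 110 mm, 6 mm thick, empty at the start: a free spot to set a bottle down. Origin: centre of its underside, on the worktop; z up.
- beaker: Bystander, loose: glass beaker with spout, 63 x 70 mm, 80 mm high, on the worktop behind the stands. Origin: centre of its underside.
- timer: Bystander, loose: flat white lab timer with three buttons, 70 x 62 mm, 18 mm high, on the worktop behind the stands. Origin: centre of its underside.
- funnel_1: Bystander, loose: translucent white plastic funnel standing mouth down, 94 mm diameter, 100 mm high, on the worktop behind the stands. Origin: centre of its underside.
There are look-alikes about, which are no part of the job. Leave any yellow look-alike of the bottle_large alone.

How it is judged:
By the outcome, as a careful person would: the job done as asked, in the order asked, and still so for the second after the job is handed in, with the robot touching nothing.
It also fails if it takes over 102 s, if anything falls off the work surface, if the arm or the gripper's body presses on something with over 40 N, if the wrist force passes 120 N, or if a joint passes its speed limit or range.

ROBOT

A 7-joint arm with a two-finger parallel gripper is mounted at the origin on a cart in front of the work surface, level with it; the furniture and walls round the work are solid. World frame = base frame: x ahead of the robot, y to its left, z up, the work surface at z = 0. Lengths are in mm, angles in rad, forces in N, time in s.
With the tool pointing down it reaches from about 400 to 900 mm from the base axis. Payload 5.6 kg.
Tool frame: the origin (TCP) lies midway between the tips of the shut fingers; the grasp point (between the pads) lies 19 mm behind it; z points along the fingers, y is the line along which they close (so a half turn about z gives the same grasp; the last joint's range is limited). The gripper opens to 92 mm and grips with 3 to 60 N. Pads are 20 mm wide; open, the fingers measure 128 mm over their backs; the gripper's body (75 mm by 189 mm) begins 69 mm behind the grasp point.
Start: joints at [-1.228, 0.468, -0.012, 1.603, 0.006, 1.071, -0.056], TCP at [244.636, 602.214, 214.592] pointing down, gripper open.
Joint ranges: [-2.53, 2.53], [-0.31, 2.02], [-1.57, 1.55], [0.28, 2.44], [-1.29, 4.43], [0.15, 1.84], [-2.92, 2.92]. Speed limits (rad/s): [2.57, 2.57, 3.14, 3.14, 3.14, 3.14, 3.14].

INTERFACE

Orientations are given as a rotation vector (axis times angle).
In Python, from cell import robot, grip, kin, viewer gives the robot as it stands. Calls block until the motion is done:
- robot.movep(position, orientation): joint-space move of the TCP to a pose.
- robot.servo_line(position, feed=150, rotation=None): straight line of the TCP; rotation=None keeps the orientation; feed is the mean speed in mm/s.
- robot.goto_joints(angles): joint-space move.
- grip(opening, newtons=None): opening from 0.0 (shut) to 1.0 (fully open); newtons is the grip in N (None keeps the last); returns when the fingers have stopped.
- robot.hold(seconds).
- kin.ik(position, orientation): joint angles nearest the present ones, or None.
- robot.observe(): the state.
- viewer.read_camera(name): name is "scene" or "side" or "wrist"; returns the picture (420x560x3 uint8, red, green, blue); there is no depth.
- viewer.camera_info(name): a dict with "camera_matrix" (3x3 intrinsics, pixels), "R" (3x3) and "t" (3): a world point X has camera coordinates R X + t. Camera axes: x right, y down, z forward; pixel columns grow to the right and rows downward; lengths in mm; the calibration is good to about 2 mm. A picture is of the moment at which its call begins: read the wrist's pose just before it. camera_info takes no time and is no camera call; for the wrist camera it gives the pose at the moment of the call.
A pose or a line that the arm cannot do raises robot.IKError and nothing moves.
- robot.job_done(): hands the job in; it is judged then, once.
Trained networks look in the newest picture that a camera, given by its name, has taken for a name from the list of things; names that differ only in an ending like _2 or _b are one class to them, and where a whole thing is asked for, a point or a joint stands for the part that bears it (a point fixed in the world has none). Each returns a list of dicts, best first, with "confidence" (0 to 1); they miss things now and then, are a little off and sometimes report something else, mostly with a low value. They report only what shows in the picture. A call takes as long as a camera call. They do not tell look-alikes from the thing itself.
- viewer.silhouettes(name, camera): "mask" (420x560 bool, what is visible of it).
- viewer.pinpoint(name, camera): "at" ([x, y, z] in mm, in the coordinates of the camera as it stood for that picture, good to about 4 mm: a listed point, or the origin of a listed thing).
The state is a dict: "t": time; "joints": joint angles; "joint_velocities": joint speeds; "joint_torque": joint torques, N m; "tcp_pos": TCP position; "tcp_rot": TCP orientation; "contact_force": force on the tool from outside, world axes, zero at the start; "wrist_torque": the same for the moment, N m; "grip_width": opening from 0.0 (shut) to 1.0 (fully open); "grip_force": force on a finger pad.
Only numpy, scipy, OpenCV 4.12 (cv2) and the standard library are available. Lean on these libraries where they do the work, as an engineer would, in place of code of your own. Each camera call takes 0.05 s, during which the arm holds its last target. There are 200 camera calls.

## Working session

There is one attempt and no reset: what is moved stays moved. The work goes in short steps, each a Python script; the robot and the scene stay as the last script left them, time stands still between calls to the robot, and variables do not carry over. Pictures are saved under pics/ and viewed, at most 14 in all, crops included, and the job is handed in when it is done.

```bash
mkdir -p pics; ls; cat > h.py <<'E'
import numpy as np, cv2
from cell import robot, grip, kin, viewer
def world(p,cam,ci=None):
    c=ci or viewer.camera_info(cam); R=np.array(c["R"]);t=np.array(c["t"]); return R.T@(np.array(p)-t)
def snap(cam,fn):
    im=viewer.read_camera(cam); cv2.imwrite("pics/"+fn,im[:,:,::-1]); return im
E
python3 - <<'E'
from h import *
np.set_printoptions(precision=1,suppress=True)
for cam in("scene","side"):
    snap(cam,cam+"0.png")
    for n in "bottle_large bottle_medium bottle_small stand_large stand_medium stand_small cork_mat beaker timer funnel_1".split():
        print(cam,n,[(world(d["at"],cam),round(d["confidence"],2)) for d in viewer.pinpoint(n,cam)])
s=robot.observe();print(s["t"],s["tcp_rot"],s["tcp_pos"])
E
```

```text
pics
scene bottle_large [(array([507. , -78.5,  13. ]), 0.97), (array([ 774.9, -369.8,   -5. ]), 0.67)]
scene bottle_medium [(array([499.9,  95.1,   6.1]), 0.71), (array([ 650.9, -255.1,   -2.1]), 0.32)]
scene bottle_small [(array([489.1, 298.7,   6.7]), 0.89)]
scene stand_large [(array([502.4, 105.8,  -2. ]), 0.77), (array([505.6, -77.1,  12. ]), 0.39)]
scene stand_medium [(array([484.1, 307.2,  -1.7]), 0.89)]
scene stand_small [(array([502.3, -73.4,   0.5]), 0.83)]
scene cork_mat [(array([ 502.8, -282.4,   -0.8]), 0.83)]
scene beaker [(array([631.7, 219.5,   1.5]), 0.8)]
scene timer [(array([640.8,   5.2,   3.2]), 0.79)]
scene funnel_1 [(array([ 651.1, -252.5,   -1.4]), 0.95)]
side bottle_large [(array([507.6, -78.6,  16. ]), 0.94), (array([ 777.4, -365. ,    1.4]), 0.91)]
side bottle_medium [(array([498.8,  96.6,  10.2]), 0.95)]
side bottle_small []
side stand_large [(array([506.9, 105.7,   1.2]), 0.89)]
side stand_medium []
side stand_small [(array([504.1, -75.3,   0.6]), 0.5)]
side cork_mat [(array([ 502.8, -279.4,   -0.4]), 0.84)]
side beaker [(array([640.8, 214.2,   0.6]), 0.62)]
side timer [(array([643.9,   4.3,   5.4]), 0.48)]
side funnel_1 [(array([ 654.4, -257. ,    4.5]), 0.57)]
1.1 [0.6 3.1 0. ] [244.6 602.2 214.6]
```

View pics/scene0.png

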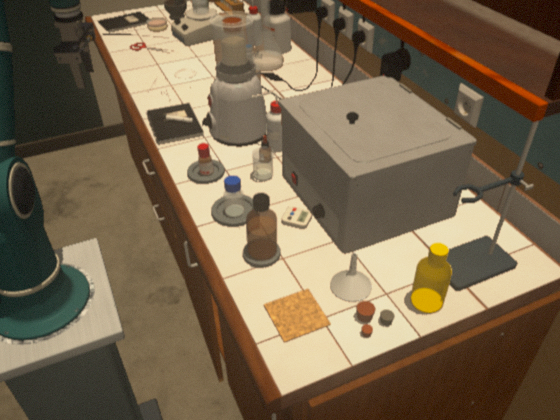

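View pics/side0.png

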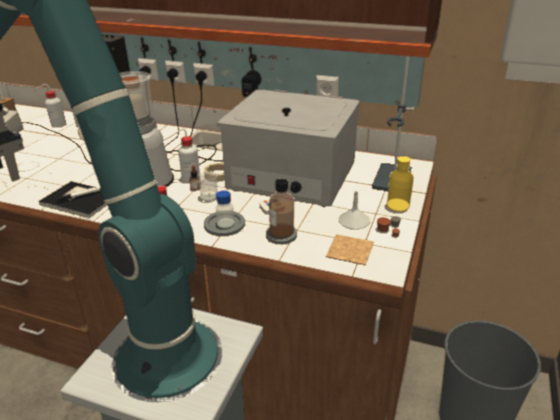

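The scene picture shows the medium bottle at (234,200) in the large stand, the small one at (204,160), the large one at (262,230) and the empty mat at (297,314). The yellow bottle at (430,280) is the look-alike. Next I'll look closer with the wrist camera.

```bash
python3 - <<'E'
from h import *
np.set_printoptions(precision=1,suppress=True)
print([ (kin.ik([500,y,z],[0,np.pi,0])) for y in(300,-280) for z in (120,330)])
p=robot.observe()["tcp_pos"]
robot.servo_line([p[0],p[1],340],feed=250)
for i,y in enumerate((200,20,-180)):
    robot.movep([430,y,340],[0,np.pi,0])
    ci=viewer.camera_info("wrist"); snap("wrist",f"w{i}.png")
    print("cam",-np.array(ci["R"]).T@np.array(ci["t"]))
    for n in "bottle_large bottle_medium bottle_small stand_large stand_medium stand_small cork_mat beaker timer funnel_1".split():
        r=[(world(d["at"],0,ci),round(d["confidence"],2)) for d in viewer.pinpoint(n,"wrist")]
        if r: print(n,r)
    print(robot.observe()["t"])
a=[cv2.imread(f"pics/w{i}.png") for i in range(3)]
cv2.imwrite("pics/w012.png",cv2.resize(np.vstack([np.hstack(a[:2]),np.hstack([a[2],a[2]*0])]),(800,600)))
E
```

```text
[array([-0.6,  0.5,  0. ,  1.8, -0. ,  0.8,  1. ]), array([-0.7,  0.3,  0.1,  1.6, -0. ,  1.2,  1. ]), array([-0.1,  0.5,  0.7,  1.9, -0.5,  0.9,  2.4]), array([-0.4,  0.4,  1.2,  1.7, -0.4,  1.3,  2.4])]
cam [345.2 200.6 510.5]
bottle_large [(array([502.9, -75.5,  11. ]), 0.56)]
bottle_medium [(array([498.2,  97.6,   6.6]), 0.56)]
stand_medium [(array([484.6, 299.6,   0.9]), 0.74)]
stand_small [(array([503.8, -77.6,   2.3]), 0.81)]
cork_mat [(array([503.4, -74.5,  12.3]), 0.43)]
beaker [(array([635.2, 219.9,   1.6]), 0.86)]
funnel_1 [(array([ 649.8, -256.8,   -2.5]), 0.6)]
3.925
cam [345.5  20.9 510.8]
bottle_large [(array([506.2, -75.3,  11. ]), 0.75)]
bottle_medium [(array([501.7,  93.9,   7.9]), 0.78)]
bottle_small [(array([486.9, 299.8,   6.1]), 0.87)]
stand_large [(array([497.3,  99.7,   1.2]), 0.56)]
stand_medium [(array([488.1, 300.1,  -0.2]), 0.83)]
cork_mat [(array([ 499.5, -278.4,   -0.4]), 0.56)]
timer [(array([635.6,   0.1,  -0.3]), 0.74)]
funnel_1 [(array([ 651.9, -258.1,    0.8]), 0.65)]
5.225
cam [ 345.8 -179.1  510.6]
bottle_large [(array([503. , -77.8,  12.1]), 0.76), (array([ 779.3, -370.7,   -3. ]), 0.59)]
bottle_medium [(array([501.7,  98.7,   7.4]), 0.66)]
cork_mat [(array([ 500.2, -278. ,   -0.6]), 0.8)]
beaker [(array([635.9, 219.9,   2.6]), 0.59)]
funnel_1 [(array([ 649.4, -257.2,   -1.1]), 0.74)]
6.5917
```

View pics/w012.png

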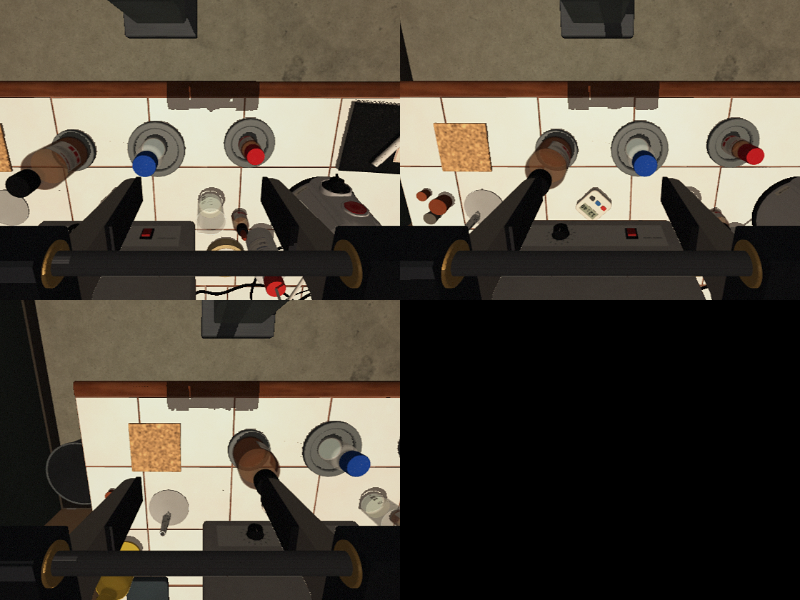

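The wrist views show all three stands, the bottles and the mat clearly, and match the pinpoints. The large bottle's shoulder profile decides its grasp height, so I'll enlarge it.

```bash
python3 - <<'E'
from h import *
im=cv2.imread("pics/scene0.png"); a=cv2.resize(im[185:275,200:310],(400,327),interpolation=cv2.INTER_CUBIC)
im=cv2.imread("pics/side0.png"); b=cv2.resize(im[170:250,240:338],(400,327),interpolation=cv2.INTER_CUBIC)
def proj(cam,P):
    c=viewer.camera_info(cam); q=np.array(c["R"])@P+np.array(c["t"]); q=np.array(c["camera_matrix"])@q; return q[:2]/q[2]
for img,cam,o,s in((a,"scene",(200,185),400/110),(b,"side",(240,170),400/98)):
    for h in (0,90,105,120,143,165):
        p=(proj(cam,np.array([504.5,-77,14+h]))-o)*s
        cv2.line(img,(int(p[0])-50,int(p[1])),(int(p[0])+50,int(p[1])),(0,255,0),1); cv2.putText(img,str(h),(int(p[0])+70,int(p[1])),0,.4,(0,0,255),1)
cv2.imwrite("pics/crop.png",np.hstack([a,b]))
E
```

```text
(no output)
```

View pics/crop.png

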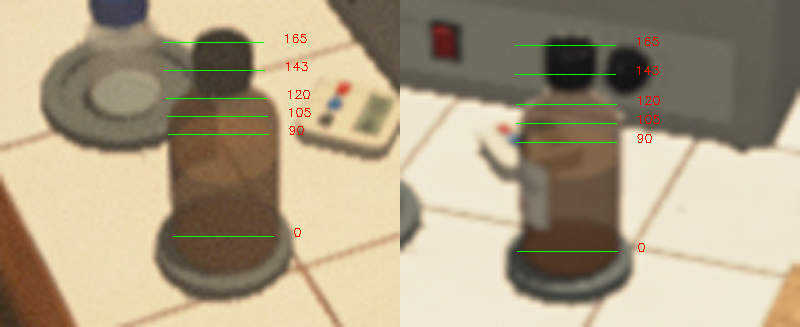

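The bottle stays straight up to about 105 mm and the cap sits just above the shoulder. I'll grip the large bottle by its cap and the other two by the body. First move: medium bottle to the mat.

```bash
cat >> h.py <<'E'
DOWN=[0,np.pi,0]
def pick(xy,under,tip,F,hi=280,dz=200):
    "tip = TCP height above the bottle's underside"
    grip(1.0)
    robot.movep([*xy,hi],DOWN)
    robot.servo_line([*xy,under+tip],feed=120)
    grip(0.0,F); s=robot.observe(); print("grip",s["grip_width"]*92,s["grip_force"],s["contact_force"])
    robot.servo_line([*xy,under+tip+15],feed=40)
    robot.servo_line([*xy,hi],feed=150)
    s=robot.observe(); print("lift",s["grip_width"]*92,s["grip_force"],s["contact_force"],s["t"])
def place(xy,under,tip,hi=280):
    robot.servo_line([*xy,hi],feed=220)
    robot.servo_line([*xy,under+tip+25],feed=150)
    robot.servo_line([*xy,under+tip+4],feed=40); robot.hold(.2)
    f0=robot.observe()["contact_force"][2]
    for k in range(8):
        robot.servo_line([*xy,under+tip+3-k],feed=15); robot.hold(.1)
        f=robot.observe()["contact_force"][2]
        if f-f0>3: break
    print("place dz",3-k,f0,f,robot.observe()["tcp_pos"])
    robot.hold(.2); grip(1.0,5); robot.hold(.2)
    robot.servo_line([*xy,hi],feed=150); print("t",robot.observe()["t"])
E
python3 - <<'E'
from h import *
np.set_printoptions(precision=1,suppress=True)
pick((500,96.5),5,29,30)
place((501,-279),6,29)
robot.movep([430,100,340],DOWN)
ci=viewer.camera_info("wrist"); snap("wrist","w3.png")
for n in ("stand_large","bottle_large","stand_small","stand_medium","bottle_small","bottle_medium"):
    print(n,[(world(d["at"],0,ci),round(d["confidence"],2)) for d in viewer.pinpoint(n,"wrist")])
    if n=="stand_large":
        m=viewer.silhouettes(n,"wrist")
        if m:
            c=max(cv2.findContours(m[0]["mask"].astype(np.uint8),cv2.RETR_EXTERNAL,cv2.CHAIN_APPROX_NONE)[0],key=len)
            e=cv2.fitEllipse(c);print(e,m[0]["confidence"])
            # unproject outline onto z=14 and fit circle
            K,R,t=(np.array(ci[k]) for k in("camera_matrix","R","t"))
            r=(R.T@np.linalg.inv(K)@np.c_[c[:,0,:],np.ones(len(c))].T).T; o=-R.T@t
            P=o+r*((10-o[2])/r[:,2])[:,None]; print(cv2.minEnclosingCircle(P[:,:2].astype(np.float32)),cv2.fitEllipse(P[:,:2].astype(np.float32)))
E
```

```text
grip 52.68813064699113 30.00015874424207 [ 0.2  0.6 -0.6]
lift 52.847928466350716 29.999598274753225 [-0.1  0.4 -1.3] 13.025
place dz -1 -1.6351275630422728 7.791100628220482 [ 501.3 -279.1   35. ]
t 22.0417
stand_large [(array([496.8, 101. ,   0.4]), 0.67)]
((284.26287841796875, 207.68133544921875), (78.07097625732422, 79.2464599609375), 91.13363647460938) 0.58
((501.06072998046875, 100.73155212402344), 63.664058685302734) ((500.94915771484375, 101.58876037597656), (121.94464111328125, 125.69780731201172), 91.10848999023438)
bottle_large [(array([499.5, -74.7,  11.5]), 0.66), (array([ 501.1, -279.1,   -0.4]), 0.36)]
stand_small [(array([504.7, -78.8,  -1. ]), 0.77)]
stand_medium [(array([488.5, 300.7,   0.9]), 0.96)]
bottle_small [(array([488.4, 295.6,   4.6]), 0.61)]
bottle_medium [(array([ 501.5, -280.1,    8.4]), 0.85), (array([ 648.9, -260.8,   -4.4]), 0.43)]
```

View pics/w3.png

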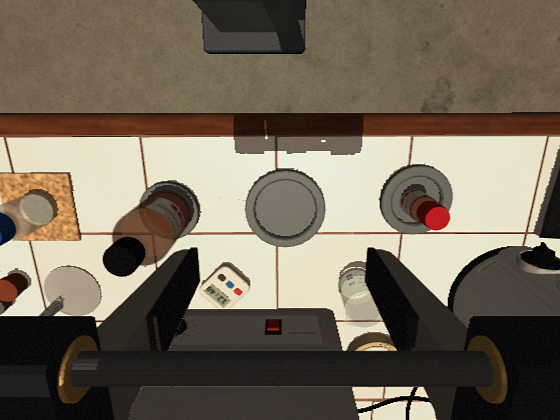

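The medium bottle stands on the mat at left, and the empty large stand is at (285,207), so its centre is about (501,101.5) mm. Next, the large bottle by its cap.

```bash
python3 - <<'E'
from h import *
np.set_printoptions(precision=1,suppress=True)
robot.movep([430,-77,340],DOWN)
pick((504.5,-76.7),14,140,45,hi=300)
snap("side","side_l.png")
E
```

```text
grip 36.43601902229172 44.999998218845576 [-0.6 -1.1 -1. ]
lift 36.095258797846896 44.99761238868814 [-0.2  0.6 -7.3] 29.0833
```

View pics/side_l.png

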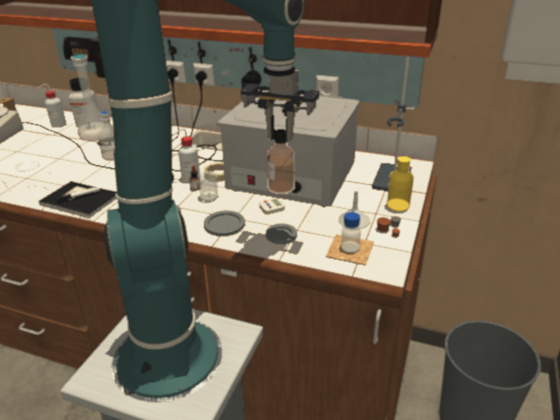

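The large bottle hangs upright at (280,165). I'll place it, then measure the small stand.

```bash
cat >> h.py <<'E'
def stand(name):
    ci=viewer.camera_info("wrist"); im=snap("wrist",name+"_w.png"); out=None
    for m in viewer.silhouettes(name,"wrist")[:2]:
        c=max(cv2.findContours(m["mask"].astype(np.uint8),cv2.RETR_EXTERNAL,cv2.CHAIN_APPROX_NONE)[0],key=len)
        K,R,t=(np.array(ci[k]) for k in("camera_matrix","R","t"))
        r=(R.T@np.linalg.inv(K)@np.c_[c[:,0,:],np.ones(len(c))].T).T; o=-R.T@t
        P=o+r*((10-o[2])/r[:,2])[:,None]; print(name,cv2.fitEllipse(P[:,:2].astype(np.float32)),m["confidence"])
    print([(world(d["at"],0,ci),round(d["confidence"],2)) for d in viewer.pinpoint(name,"wrist")])
E
python3 - <<'E'
from h import *
np.set_printoptions(precision=1,suppress=True)
place((501.5,101.5),5,140,hi=300)
robot.movep([430,-50,340],DOWN)
stand("stand_small")
ci=viewer.camera_info("wrist")
print([(world(d["at"],0,ci),round(d["confidence"],2)) for d in viewer.pinpoint("bottle_large","wrist")])
robot.movep([430,200,340],DOWN)
stand("stand_medium")
ci=viewer.camera_info("wrist")
print([(world(d["at"],0,ci),round(d["confidence"],2)) for d in viewer.pinpoint("bottle_small","wrist")])
print(robot.observe()["t"])
E
```

```text
place dz 1 -6.4892653828142315 6.750532900405651 [502.4 101.6 147. ]
t 35.5333
stand_small ((503.0067138671875, -77.6926498413086), (91.05008697509766, 92.80838012695312), 80.84403228759766) 0.64
[(array([504.7, -78.2,   0.5]), 0.93)]
[(array([497.4, 101.4,   4.6]), 0.77)]
stand_medium ((486.46551513671875, 301.97540283203125), (103.73751068115234, 105.25630950927734), 110.24334716796875) 0.9
stand_medium ((501.6285095214844, 306.7351989746094), (42.89210510253906, 74.25231170654297), 127.8379898071289) 0.37
[(array([486.8, 299.3,   2.6]), 0.83)]
[(array([492.4, 297.7,   2.6]), 0.96), (array([ 649.6, -258.7,   -0.5]), 0.51)]
37.6417
```

View pics/stand_small_w.png

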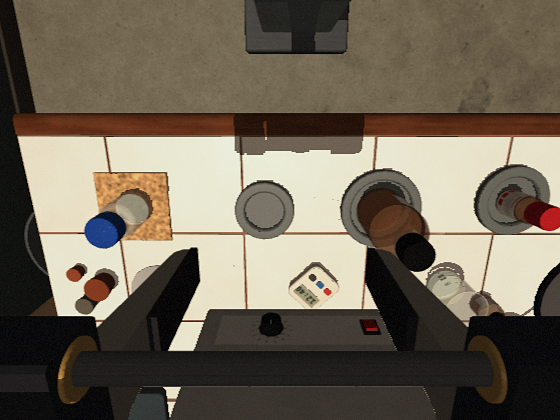

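The small stand is empty at (265,208), which is (503.5,-78) mm, and the large bottle sits inside the large stand. Next, the small bottle.

```bash
python3 - <<'E'
from h import *
np.set_printoptions(precision=1,suppress=True)
pick((489.5,298.3),5,19,25,hi=300)
place((503.5,-78),5,19,hi=300)
snap("scene","scene2.png"); snap("side","side2.png")
a=cv2.imread("pics/scene2.png")[140:340,160:360]; b=cv2.imread("pics/side2.png")[150:280,190:390]
cv2.imwrite("pics/s2.png",np.hstack([cv2.resize(a,(400,400)),cv2.resize(b,(400,260))[:0] if 0 else cv2.copyMakeBorder(cv2.resize(b,(400,260)),0,140,0,0,0)]))
robot.movep([430,-200,340],DOWN)
ci=viewer.camera_info("wrist"); viewer.read_camera("wrist")
for n in("bottle_medium","bottle_small"):print([(world(d["at"],0,ci),round(d["confidence"],2)) for d in viewer.pinpoint(n,"wrist")])
E
```

```text
grip 38.51761080569302 24.99978798397933 [0.6 0.8 0.3]
lift 38.32548343288623 24.99929806261207 [ 0.  -0.6 -0.3] 44.1333
place dz -1 -0.9682292855260142 10.197025181435935 [503.6 -78.   23.9]
t 53.7417
[(array([ 503.3, -280. ,    9.1]), 0.67)]
[(array([504.5, -80.1,   4.9]), 0.87)]
```

View pics/s2.png

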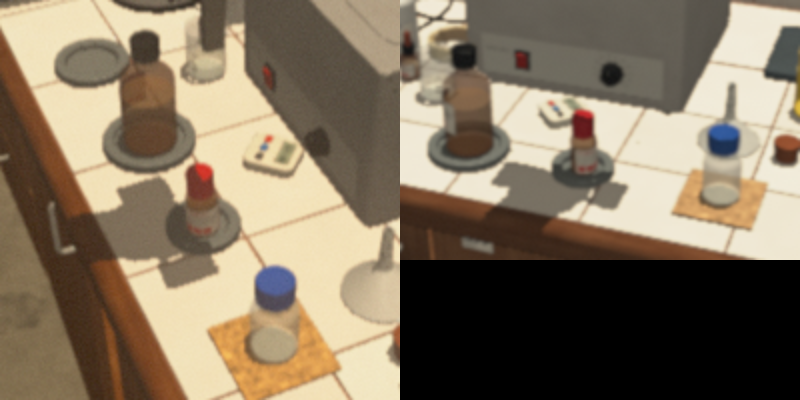

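The large and small bottles look seated and upright. Last move: medium bottle to its stand.

```bash
python3 - <<'E'
from h import *
np.set_printoptions(precision=1,suppress=True)
pick((501.5,-279.3),6,29,30,hi=320)
place((486.8,300.6),5,29,hi=320)
robot.movep([430,200,340],DOWN)
ci=viewer.camera_info("wrist"); snap("wrist","wf.png")
for n in("stand_medium","bottle_medium","bottle_large","stand_large"):print(n,[(world(d["at"],0,ci),round(d["confidence"],2)) for d in viewer.pinpoint(n,"wrist")])
snap("scene","scene3.png")
a=cv2.imread("pics/scene3.png")[130:290,150:310]; b=cv2.imread("pics/wf.png")[:400,100:500]
cv2.imwrite("pics/s3.png",np.hstack([cv2.resize(a,(400,400)),b]))
print(robot.observe()["t"])
E
```

```text
grip 52.53384180295149 30.000172273435624 [-0.4  0.9  0.3]
lift 52.60797926621137 29.999673281381547 [ 0.1 -0.2 -1.5] 61.0333
place dz -1 -1.0825656254202047 6.882291997259674 [487.  300.7  33.9]
t 71.525
stand_medium [(array([487.2, 300.2,   1.2]), 0.95)]
bottle_medium [(array([486.9, 301.1,   6.3]), 0.8)]
bottle_large [(array([498.3, 104. ,   3.5]), 0.76)]
stand_large []
72.3667
```

View pics/s3.png

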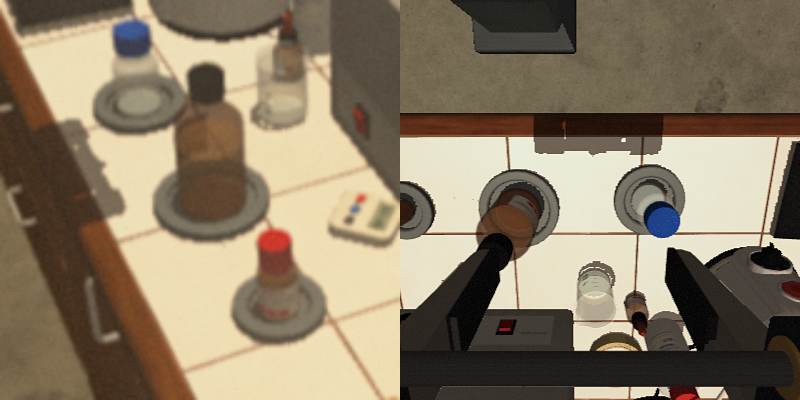

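All three bottles are upright inside their own recesses, and the beaker and timer look undisturbed.

```bash
python3 -c "
from h import *
print(robot.job_done())"
```

```text
the job is handed in; nothing more can be done
None
```

I moved all three bottles to their matching stands, checked in the camera views that they stand upright in the recesses, and handed the job in at about 72 s on the robot's clock; the handover call returned no verdict.

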